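# Hang the test weight in the safety hook of the bench spring balance

## Robot

A 6-joint arm with a two-finger parallel gripper is mounted at the origin on a cart in front of the work surface, level with it; the furniture and walls round the work are solid. World frame = base frame: x ahead of the robot, y to its left, z up, the work surface at z = 0. Lengths are in m, angles in rad, forces in N, time in s.
With the tool pointing down it reaches from about 0.275 to 0.975 m from the base axis. Payload 8.4 kg.
Tool frame: the origin (TCP) lies midway between the tips of the shut fingers; the grasp point (between the pads) lies 19 mm behind it; z points along the fingers, y is the direction in which the jaws open and shut (so a half turn about z gives the same grasp; the last joint's range is limited). The gripper opens to 92 mm and grips with 3 to 60 N. Pads are 20 mm wide; open, the fingers measure 128 mm over their backs; the gripper's body (75 mm by 189 mm) begins 69 mm behind the grasp point.
Start: joints at [1.117, 0.353, 1.633, -0, 1.155, -0.002], TCP at [0.273, 0.562, 0.215] pointing down, gripper open.
Joint ranges: [-2.63, 2.63], [-0.92, 2.1], [0.06, 2.66], [-1.3, 4.44], [0, 2.69], [-3.02, 3.02]. Speed limits (rad/s): [2.22, 2.22, 2.79, 3.14, 3.14, 3.14].

## Interface

Orientations are given as a 3x3 rotation matrix whose columns are the frame's x, y, z axes.
In Python, from station import sensors, viewer, hand_in gives the robot as it stands.
- The arm moves only by the shell command python3 -m crank 'ROWS' [OPENING] [FORCE]. ROWS is JSON, one flat list of numbers, 4 for each row, row after row: the shift along the tool's x, y, z in m, then the turn about the tool's z in degrees. In form: [x, y, z, twist, x, y, z, twist, ...]. A call has 1 to 20 rows; each row is the pose to reach, as a shift and turn from the pose commanded when the call began, along the tool's axes at that moment; what a row does not reach only later rows make up. A row lasts 1/8 s, in which the tool goes at most 62.5 mm and 10.7 degrees, less where a joint would pass 70% of its speed; a pose out of reach is approached as far as the arm can. A call with a gripper value outside its range is refused whole. OPENING is the finger opening in m, from 0 to 0.0919, set as the call begins (- or left out, the last holds). The fingers move at their own pace and stop on an object; FORCE is the grip in N (left out, the last holds). Time passes only in rows, so rows that repeat a pose let the fingers close. It gives the time, the measured TCP pose, the force and the opening at its end, in the units of the state.
- sensors.state(): the state, without advancing time (a new reading comes with each control period).
- viewer.read_camera(name): name is "side" or "top" or "wrist"; returns the picture (480x640x3 uint8, blue, green, red); there is no depth.
- viewer.camera_params(name): a dict with "vertical_fov" (degrees; the focal length in pixels is half the picture's height over the tangent of half this angle, whatever the lens; pixels are square), "cx", "cy" (the principal point, pixels), "k1" (the pictures are not rectified: a ray, as slopes to the right and down, at radius r is drawn at 1 + k1 r^2 times it, then the intrinsics apply), "R" (3x3) and "t" (3): a world point X has camera coordinates R X + t. Camera axes: x right, y down, z forward; pixel columns grow to the right and rows downward; lengths in m; the calibration is good to about 2 mm. A picture is of the moment at which its call begins: read the wrist's pose just before it. camera_params takes no time and is no camera call; for the wrist camera it gives the pose at the moment of the call.
- hand_in(): hands the job in, once; it reports no verdict.
The state is a dict: "time_s": time; "joint_pos": joint angles; "joint_velocities": joint speeds; "tau": joint torques, N m; "tool_pos": TCP position; "tcp_rot": TCP orientation; "force": force on the tool from outside, world axes, zero at the start; "wrist_torque": the same for the moment, N m; "opening": opening from 0.0 (shut) to 1.0 (fully open).
Only numpy, scipy, OpenCV 4.12 (cv2) and the standard library are available. Lean on these libraries where they do the work, as an engineer would, in place of code of your own. Each camera call takes 0.05 s, during which the arm holds its last target.

## Task

Pick up the brass test weight by its blue grip and hang its cross pin in the red safety hook of the spring balance: bring it in from the side with the pin over the hook's tongue, slide the pin inwards through the sprung gate, and lower it gently into the throat so that the gate snaps shut behind it. Let go and leave the weight hanging still. Be gentle with the balance (never load the hook with more than 12 N), touch it only with the weight, not with the gripper, and leave the things around undisturbed.

Things in the scene. Friction and masses are not known exactly. Their poses are not given: they have to be found in the camera images.
- test_weight: Brass cylinder (56 mm wide, 42 high) under a steel yoke with a blue grip on top; 216 mm high, 0.25 to 0.5 kg, standing. Origin: centre of underside; z up, x along the pin. Yoke: frame in the x-z plane, 44 wide, 16 thick (y); clear 34 mm between its straps, which run from z = 47 to 170 and carry the pin at z = 120; top bar to z = 176. Same after a half turn about z.
- pin (a point): Centre of the weight's round steel cross pin, 10 mm in diameter, 120 mm above its foot, running along x between the straps. Open windows for the hook: 68 mm high below the pin (the tongue goes in there, sideways), 45 mm above it (for the upper jaw).
- grip (a point): Middle of the weight's blue grip block: 36 mm along x, 14 mm along y, from 176 to 216 mm above the weight's foot. To be gripped across its 14 mm, from above, with the fingertips at 179 mm or higher.
- balance: Balance, fixed: grey foot, column, blue carriage clamped on it, red hook plate 10 mm thick (x) in the y-z plane at x = 0. Origin: on the worktop under the throat; z up. Mouth opens to -y; column, carriage at y = 26 to 145. The carriage height is NOT measured: the tongue's flat top lies at h = 150 to 190 mm; find it by touch or sight. Hook top h+26 (highest part; column to 185), underside h-22.
- tongue_foot (a point): Worktop point (z = 0) below the open part of the tongue, y = -42 mm of the balance. Level tongue, 12 thick, top at h: y = -52 to -8.5, its free end at -52. Upper jaw (nose at -30) over the rest, h+14 to h+26. With its centre 200 mm up, the pin comes in sideways from -y over the tongue at any h, the brass below it. Sprung hook: gives 0.4 mm per N after 1.5 N, at most 8 mm; rigid sideways.
- throat_foot (a point): Point on the worktop (z = 0) below the middle of the throat (y = 0 of the balance). The throat is a pocket behind the tongue, y = -8.5 to +8.5 mm, floor 14 mm below the tongue's top, so a seated pin has its centre at h-9. Its back (y = 8.5 on) is a rigid wall up to the jaw. A weight set down in it sinks about 1 mm on the spring.
- gate (a joint): Sprung wire gate closing the mouth at y = -22 mm of the balance, hinged under the jaw's nose, hanging to about 3 mm above the tongue. 0 rad = shut; grows as it swings inwards (to +y), up to 1.4; inwards only. A pin sliding along the tongue pushes it open with 1 to 3 N; it springs shut by itself once the pin is over the throat (y = 0) or in it.
- side_cutter: Side cutter with red and blue handles, 110x53x13 mm, lying; bystander. Origin: centre of its underside.
- screwdriver: Red screwdriver, 191x29x30 mm, lying; bystander. Origin: centre of its underside.
- sensor_cap: Sensor under a clear round cap, 56 mm wide, 50 mm high; bystander. Origin: centre of its underside.
- breaker: Single-pole circuit breaker, 73x17x86 mm, standing; bystander. Origin: centre of its underside.
Not all that is in view belongs to the job. What is shaped like the test_weight but turquoise is not meant.

How it is judged:
On the way, in this order (a step that is already met when the one before it is completed fails the run):
1. the test weight is lifted clear of the worktop (height (world z) of test_weight above 0.03 m), for 0.2 s.
2. the pin pushes the gate open from the mouth (value of joint gate above 0.3 rad and contact force between test_weight and balance above 0.3 N and y of pin in the frame of balance between -0.045 and 0.005 m), for 0.02 s.
At the end, for the whole second after the job is handed in: The weight hangs still from the hook, pin in the throat (14 mm in x, 7 mm in y of its middle, 120 to 184 mm up), upright within 0.15 rad, carried by the balance (over 1.2 N), at rest (under 0.03 m/s, 0.3 rad/s), gate shut (under 0.15 rad) (x of pin in the frame of balance between -0.014 and 0.014 m and y of pin in the frame of balance between -0.007 and 0.007 m and z of pin in the frame of balance between 0.12 and 0.184 m and value of joint gate below 0.15 rad and contact force between test_weight and balance above 1.2 N and angle between test_weight's own z axis and vertical below 0.15 rad and linear speed of test_weight below 0.03 m/s and angular speed of test_weight below 0.3 rad/s); the robot touches nothing.
It fails at once if the weight presses on the balance with more than 12 N (contact force between test_weight and balance above 12 N).
It fails at once if the gripper or arm touches the balance (more than 2 N) (contact force between any of the fingers, the arm and balance above 2 N).
It fails at once if a bystander (side cutter, screwdriver, sensor cap, breaker) is moved by more than 15 mm (distance of any of side_cutter, screwdriver, sensor_cap, breaker from where it was at the start of the episode above 0.015 m).
It also fails if it takes over 51 s, if anything falls off the work surface, if the arm or the gripper's body presses on something with over 40 N, if the wrist force passes 120 N, or if a joint passes its speed limit or range.

## Working session

There is one attempt and no reset: what is moved stays moved. The work goes in short steps, Python scripts to look and compute and a shell command to move; the robot and the scene stay as the last step left them, time stands still between calls to the robot, and variables do not carry over. Pictures are saved under pics/ and viewed, and the job is handed in when it is done.

```bash
ls; mkdir -p pics
python3 - <<'E'
from station import sensors, viewer
import cv2
s=sensors.state();print(s)
for n in("side","top","wrist"):
    p=viewer.camera_params(n);print(n,p)
    cv2.imwrite(f"pics/{n}0.png",viewer.read_camera(n))
E
```

```text
pics
{'time_s': 0.0, 'joint_pos': array([ 1.11659077e+00,  3.53629490e-01,  1.63411909e+00, -1.06222633e-05,
        1.15519642e+00, -2.42937112e-03]), 'joint_velocities': array([-0.00123117,  0.00111412, -0.0009215 ,  0.00181589,  0.00036395,
        0.00210452]), 'tau': array([ 2.09767779e-03, -5.93833494e+01, -3.34215331e+01,  6.98766159e-02,
        2.37217778e-02, -1.85030212e-04]), 'tool_pos': array([0.27265845, 0.56184817, 0.21388179]), 'tcp_rot': array([[-8.99674978e-01,  4.36559952e-01, -5.84603653e-04],
       [ 4.36560343e-01,  8.99674152e-01, -1.21948810e-03],
       [-6.42687041e-06, -1.35235770e-03, -9.99999086e-01]]), 'force': array([-0.81572432, -0.00744278,  0.02738378]), 'wrist_torque': array([0.04137362, 0.02062676, 0.02319775]), 'opening': 0.9956738685002783}
side {'vertical_fov': 53.595488246338604, 'cx': 326.3440185614361, 'cy': 235.0962086534438, 'k1': -0.005894809612940927, 'R': array([[ 0.91894875, -0.3943508 , -0.00454292],
       [-0.18795965, -0.42781415, -0.88410759],
       [ 0.34670501,  0.81330345, -0.46726131]]), 't': array([-0.50999609,  0.28079604,  0.87410546])}
top {'vertical_fov': 52.05651083117758, 'cx': 314.62351940004396, 'cy': 241.1851126664732, 'k1': -0.11309605860298194, 'R': array([[-0.00842331, -0.99982597, -0.01664566],
       [-0.99325548,  0.01029068, -0.11548872],
       [ 0.11563992,  0.0155606 , -0.99316931]]), 't': array([0.11023533, 0.61106458, 1.24692934])}
wrist {'vertical_fov': 58.24277372293737, 'cx': 314.9005917808972, 'cy': 237.47762963634972, 'k1': -0.08514042709773798, 'R': array([[ 4.36160426e-01,  8.99868915e-01, -1.32182004e-04],
       [ 8.66855437e-01, -4.20119583e-01,  2.68442148e-01],
       [ 2.41507212e-01, -1.17198424e-01, -9.63295799e-01]]), 't': array([-0.62470632, -0.02928953,  0.39158449])}
```

View pics/side0.png

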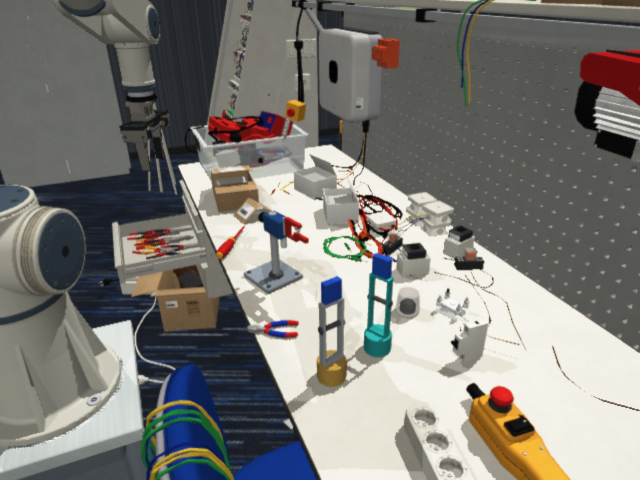

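View pics/top0.png

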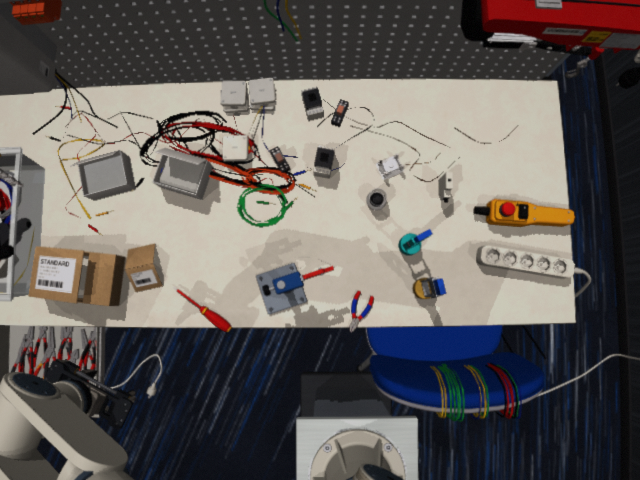

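View pics/wrist0.png

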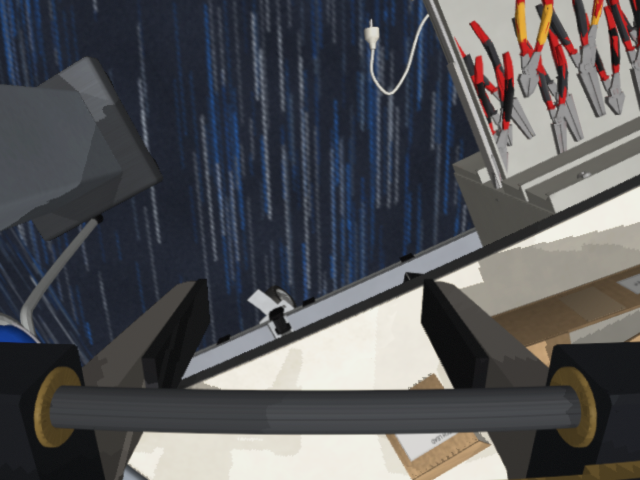

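Side view: brass weight with foot about (332,370) and grip (331,291), hook about (297,232). Top view: weight about (428,288), red hook from (300,278) to (333,268). Next: enlarge these areas.

```bash
cat > h.py <<'E'
import numpy as np, cv2
from station import sensors, viewer
def ray(p,u,v):
    f=240/np.tan(np.radians(p["vertical_fov"]/2))
    K=np.array([[f,0,p["cx"]],[0,f,p["cy"]],[0,0,1]])
    k=p["k1"]
    # drawn = s*(1+k r^2)
    d=cv2.undistortPointsIter(np.array([[[u,v]]],float),K,np.array([k,0,0,0,0.]),None,None,(3,50,1e-10))[0,0]
    R=np.array(p["R"]);t=np.array(p["t"])
    return -R.T@t, R.T@np.array([d[0],d[1],1.])
def plane(p,u,v,z):
    c,d=ray(p,u,v); return c+d*(z-c[2])/d[2]
def tri(*obs):
    A=np.zeros((3,3));b=np.zeros(3);L=[]
    for p,u,v in obs:
        c,d=ray(p,u,v);d=d/np.linalg.norm(d);P=np.eye(3)-np.outer(d,d);A+=P;b+=P@c;L.append((P,c))
    X=np.linalg.solve(A,b);return X,[round(float(np.linalg.norm(P@(X-c)))*1000,1) for P,c in L]
def proj(p,X):
    f=240/np.tan(np.radians(p["vertical_fov"]/2))
    c=np.array(p["R"])@np.array(X)+np.array(p["t"]);a=c[:2]/c[2];r=a@a
    return a*(1+p["k1"]*r)*f+[p["cx"],p["cy"]]
def crop(img,x,y,w,h,k,name):
    cv2.imwrite(f"pics/{name}.png",cv2.resize(img[y:y+h,x:x+w],None,fx=k,fy=k,interpolation=cv2.INTER_CUBIC))
E
python3 - <<'E'
from h import *
t=cv2.imread("pics/top0.png");s=cv2.imread("pics/side0.png")
crop(t,250,220,200,120,4,"t1");crop(s,230,195,200,150,4,"s1");crop(s,270,250,140,150,4,"s2")
E
```

```text
(no output)
```

View pics/t1.png

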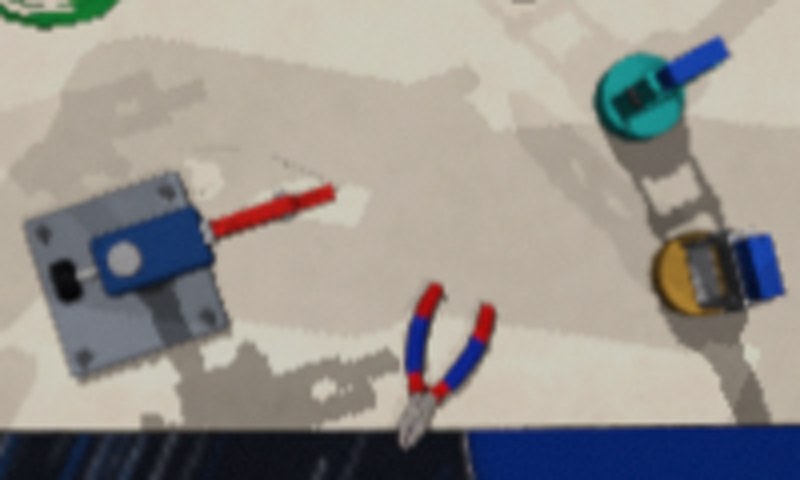

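View pics/s1.png

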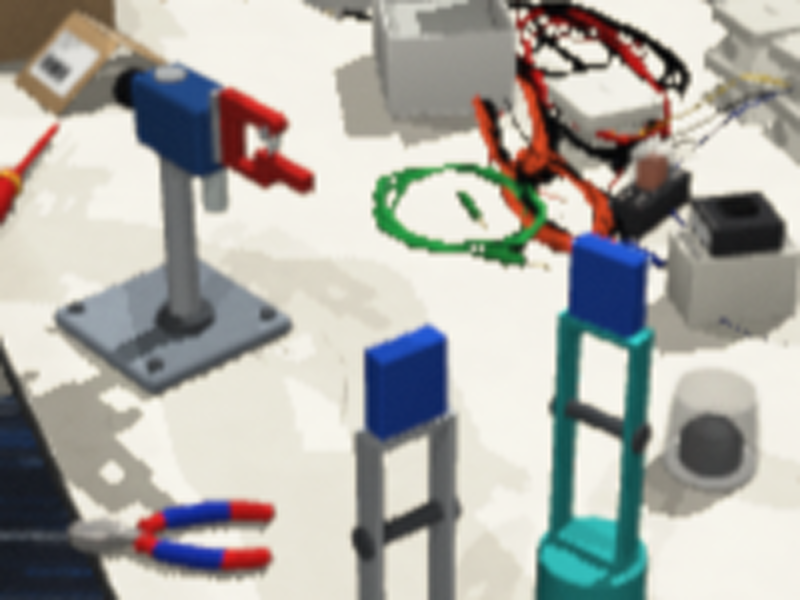

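View pics/s2.png

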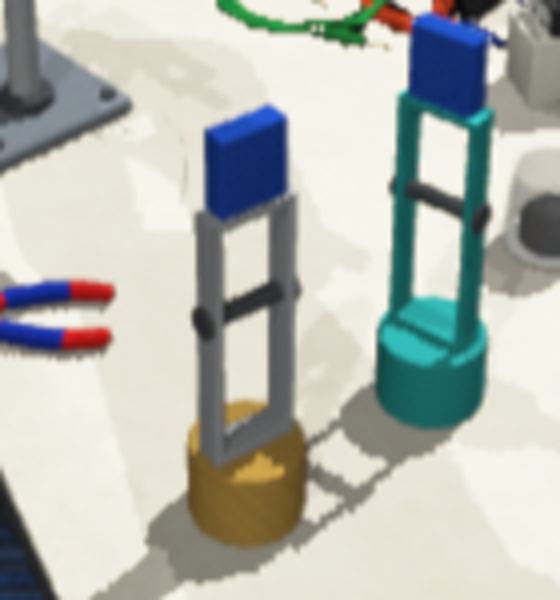

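Run:
```python
from h import *
T=viewer.camera_params("top");S=viewer.camera_params("side")
np.set_printoptions(precision=4,suppress=True)
t=cv2.imread("pics/top0.png");s=cv2.imread("pics/side0.png")
print("cams",ray(T,320,240)[0],ray(S,320,240)[0])
print("cutter tips",plane(T,250+435/4,220+290/4,.01),plane(T,250+490/4,220+310/4,.01))
# brass foot: side ellipse bottom; top view cyl
c=lambda x,y:(250+x/4,220+y/4)
d=lambda x,y:(230+x/4,195+y/4)
e=lambda x,y:(270+x/4,250+y/4)
print("grip mid top", tri((T,*c(764,268)),(S,*e(247,124))))
print("tongue tip", tri((T,*c(333,191)),(S,*d(303,177))))
print("jaw back top", tri((T,*c(213,230)),(S,*d(222,92))))
print("jaw nose", tri((T,*c(295,202)),(S,*d(285,122))))
print("pin left end, right end side on", )
crop(t,290,255,60,30,12,"t2");crop(t,405,265,50,45,12,"t3")
crop(s,280,210,40,40,14,"s3");crop(s,315,275,40,40,14,"s4")
```

```text
cams [0.4637 0.0845 1.3108] [ 0.2184 -0.7919  0.6544]
cutter tips [ 0.4778 -0.0102  0.01  ] [ 0.4643 -0.0462  0.01  ]
grip mid top (array([ 0.4869, -0.1801,  0.214 ]), [1.5, 1.5])
tongue tip (array([0.5336, 0.0598, 0.1651]), [0.7, 0.7])
jaw back top (array([0.5112, 0.1287, 0.1901]), [0.1, 0.1])
jaw nose (array([0.5288, 0.0811, 0.1893]), [2.2, 2.2])
pin left end, right end side on
```

View pics/t2.png

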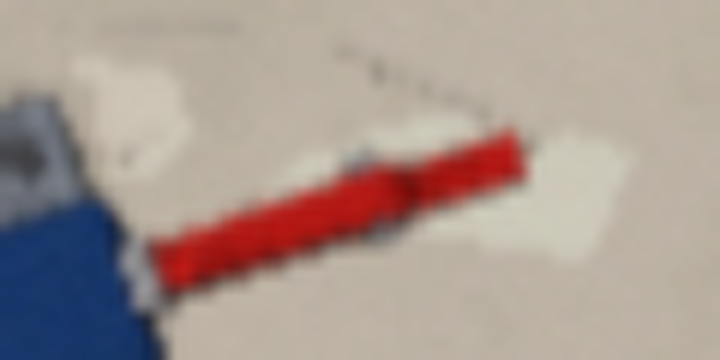

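View pics/t3.png

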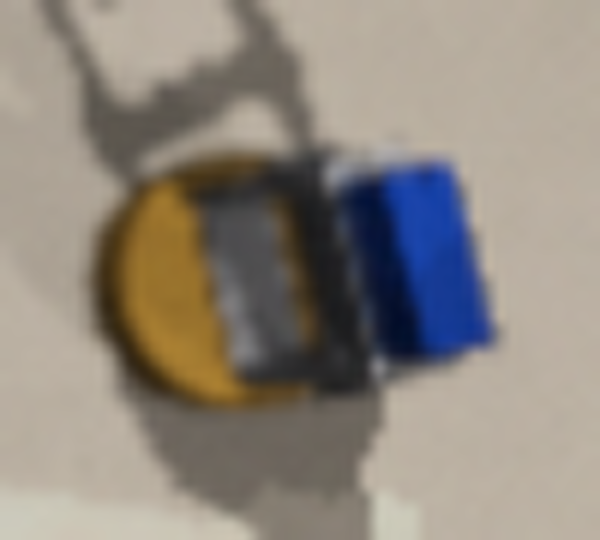

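View pics/s3.png

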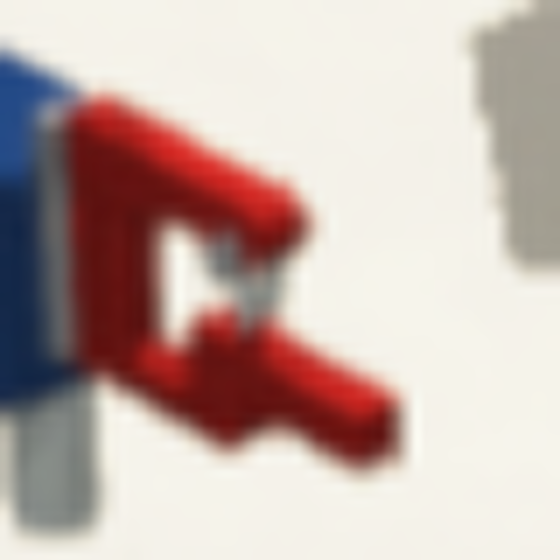

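View pics/s4.png

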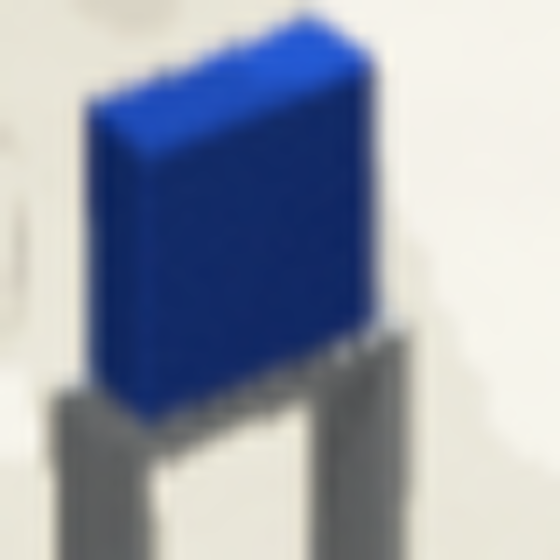

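Run:
```python
from h import *
T=viewer.camera_params("top");S=viewer.camera_params("side")
np.set_printoptions(precision=4,suppress=True)
a=lambda x,y:(290+x/12,255+y/12)
g=lambda x,y:(405+x/12,265+y/12)
s3=lambda x,y:(280+x/14,210+y/14)
s4=lambda x,y:(315+x/14,275+y/14)
for h in(.16,.165,.17):
    tip=plane(T,*a(519,155),h);nose=plane(T,*a(405,188),h+.026);back=plane(T,*a(165,270),h+.026)
    d=back-nose; print(h,tip,nose,back,np.degrees(np.arctan2(d[1],d[0])),np.degrees(np.arctan2(*(back-tip)[1::-1])),np.linalg.norm((tip-nose)[:2]))
print("tip tri",tri((T,*a(519,155)),(S,*s3(375,405))))
print("jaw back",tri((T,*a(165,270)),(S,*s3(95,105))))
print("jaw nose",tri((T,*a(405,188)),(S,*s3(285,195))))
print("grip",tri((T,*g(440,258)),(S,*s4(231,84))),plane(T,*g(440,258),.216),plane(S,*s4(231,84),.216))
q=[plane(S,*s4(*p),.216) for p in((90,105),(310,15),(375,60),(150,155))];print(np.array(q))
q=[plane(T,*g(*p),.216) for p in((390,175),(450,165),(490,340),(430,355))];print(np.array(q))
```

```text
0.16 [0.5342 0.0594 0.16  ] [0.5265 0.0818 0.186 ] [0.5113 0.1277 0.186 ] 108.33812448654066 108.53615850118406 0.023662677206492698
0.165 [0.5339 0.0596 0.165 ] [0.5262 0.0818 0.191 ] [0.5111 0.1275 0.191 ] 108.33812448654058 108.54088340839752 0.023562173739011424
0.17 [0.5336 0.0597 0.17  ] [0.5259 0.0819 0.196 ] [0.5109 0.1273 0.196 ] 108.33812448654065 108.54565007872178 0.02346167175126299
tip tri (array([0.5344, 0.0594, 0.1658]), [0.6, 0.6])
jaw back (array([0.5124, 0.1271, 0.1917]), [1.4, 1.4])
jaw nose (array([0.5276, 0.0813, 0.1934]), [1.6, 1.6])
grip (array([ 0.4871, -0.1812,  0.2147]), [0.6, 0.6]) [ 0.4865 -0.1806  0.216 ] [ 0.4869 -0.183   0.216 ]
[[ 0.4697 -0.1805  0.216 ]
 [ 0.5017 -0.173   0.216 ]
 [ 0.5048 -0.1852  0.216 ]
 [ 0.4721 -0.193   0.216 ]]
[[ 0.5021 -0.1718  0.216 ]
 [ 0.5038 -0.1831  0.216 ]
 [ 0.4712 -0.1895  0.216 ]
 [ 0.4686 -0.1782  0.216 ]]
```

Balance: yaw about 18.4°, origin about (0.518, 0.109), h about 0.1655. Weight: about (0.487, -0.1815), yaw about 12.5°. I'll go above the weight and look with the wrist camera.

```bash
python3 -m crank '[0,0,-0.04,0, 0,0,-0.08,0, -0.02,-0.023,-0.1,-2, -0.06,-0.067,-0.1,-5, -0.1,-0.111,-0.1,-8, -0.14,-0.156,-0.1,-11, -0.18,-0.2,-0.1,-14, -0.22,-0.245,-0.1,-17, -0.26,-0.289,-0.1,-20, -0.3,-0.334,-0.1,-23, -0.34,-0.378,-0.1,-26, -0.38,-0.422,-0.1,-29, -0.42,-0.467,-0.1,-32, -0.46,-0.511,-0.1,-35, -0.5,-0.556,-0.1,-38, -0.5175,-0.5752,-0.1,-38.4, -0.5175,-0.5752,-0.1,-38.4, -0.5175,-0.5752,-0.1,-38.4]' 0.06 10
python3 - <<'E'
from h import *
np.set_printoptions(precision=4,suppress=True)
s=sensors.state();print(s["time_s"],s["tool_pos"],s["tcp_rot"],s["force"])
p=viewer.camera_params("wrist");im=viewer.read_camera("wrist");cv2.imwrite("pics/w1.png",im)
print(repr(p)); print(proj(p,[.487,-.1815,.216]))
cv2.imwrite("pics/side1.png",viewer.read_camera("side"))
E
```

```text
time_s: 2.4
tool_pos: [0.4869, -0.1804, 0.3143]
tcp_rot: [[-0.976, -0.216, -0.001], [-0.216, 0.976, 0.001], [0.001, 0.001, -1.0]]
force: [-0.4, 0.4, -0.2]
opening: 0.651
2.4 [ 0.4869 -0.1804  0.3143] [[-0.9763 -0.2164 -0.0007]
 [-0.2164  0.9763  0.0006]
 [ 0.0005  0.0008 -1.    ]] [-0.4341  0.4062 -0.1538]
{'vertical_fov': 58.24277372293737, 'cx': 314.9005917808972, 'cy': 237.47762963634972, 'k1': -0.08514042709773798, 'R': array([[-0.2169,  0.9762,  0.0017],
       [ 0.9404,  0.2085,  0.2686],
       [ 0.2619,  0.0599, -0.9632]]), 't': array([ 0.28  , -0.4767,  0.3715])}
[311.1683 239.766 ]
```

View pics/w1.png

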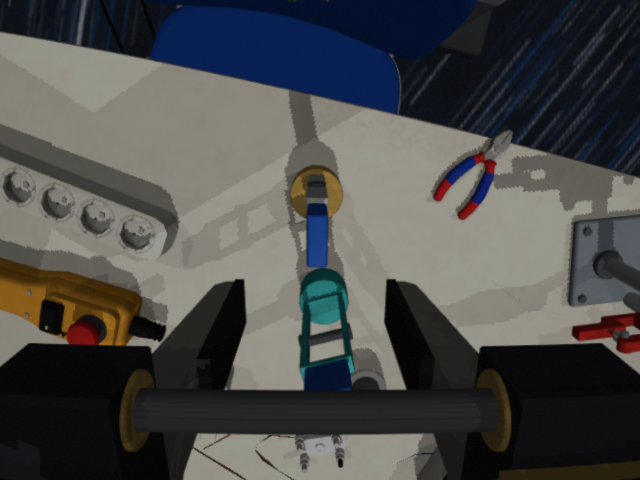

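View pics/side1.png

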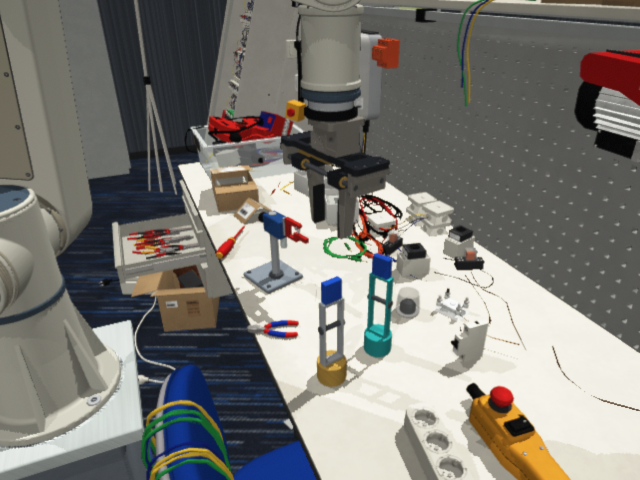

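Run:
```python
from h import *
np.set_printoptions(precision=4,suppress=True)
im=cv2.imread("pics/w1.png");crop(im,280,150,80,130,5,"w1c")
p=viewer.camera_params("wrist");print(ray(p,320,240)[0])
hsv=cv2.cvtColor(im,cv2.COLOR_BGR2HSV)[190:275,290:345]
m=cv2.inRange(hsv,(105,150,60),(130,255,255)); m[:]=m
c,_=cv2.findContours(m,cv2.RETR_EXTERNAL,cv2.CHAIN_APPROX_NONE);c=max(c,key=cv2.contourArea)
print(cv2.minAreaRect(c),cv2.boundingRect(c))
```

```text
[ 0.4118 -0.1959  0.4857]
((27.0, 50.0), (52.0, 20.0), 90.0) (17, 24, 21, 53)
```

View pics/w1c.png

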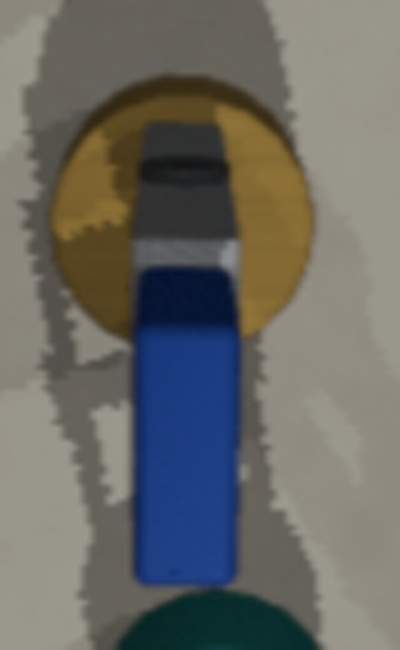

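Run:
```python
from h import *
np.set_printoptions(precision=4,suppress=True)
p=viewer.camera_params("wrist")
a=plane(p,317.2,215.3,.216);b=plane(p,317.2,266.7,.216);print((a+b)/2,b-a,np.linalg.norm(b-a),np.degrees(np.arctan2(*(b-a)[1::-1])))
R=sensors.state()["tcp_rot"];d=(a+b)/2-sensors.state()["tool_pos"];print(R.T@d)
```

```text
[ 0.4876 -0.1771  0.216 ] [0.034  0.0077 0.    ] 0.03486669792381071 12.68147454158081
[-0.0012  0.0027  0.0986]
```

```bash
python3 -m crank '[0,0.0013,0.03,0, 0,0.0013,0.06,0, 0,0.0013,0.09,0, 0,0.0013,0.11,0, 0,0.0013,0.125,0, 0,0.0013,0.13,0, 0,0.0013,0.13,0, 0,0.0013,0.13,0]'
python3 -m crank '[0,0,0,0, 0,0,0,0, 0,0,0,0, 0,0,0,0, 0,0,0,0, 0,0,0,0, 0,0,0,0, 0,0,0,0]' 0 30
python3 - <<'E'
from h import *
np.set_printoptions(precision=4,suppress=True)
s=sensors.state();print(s["time_s"],s["tool_pos"],s["force"],s["opening"])
cv2.imwrite("pics/w2.png",viewer.read_camera("wrist"))
E
```

```text
time_s: 3.5
tool_pos: [0.4875, -0.18, 0.1854]
tcp_rot: [[-0.976, -0.217, 0.001], [-0.217, 0.976, -0.0], [-0.001, -0.001, -1.0]]
force: [-0.1, 0.2, 0.5]
opening: 0.659
time_s: 4.5
tool_pos: [0.4869, -0.1797, 0.1845]
tcp_rot: [[-0.976, -0.217, -0.0], [-0.217, 0.976, 0.0], [0.0, 0.0, -1.0]]
force: [-0.6, 1.6, 1.0]
opening: 0.147
4.5 [ 0.4869 -0.1797  0.1845] [-0.5718  1.5558  0.998 ] 0.14670167802318634
```

View pics/w2.png

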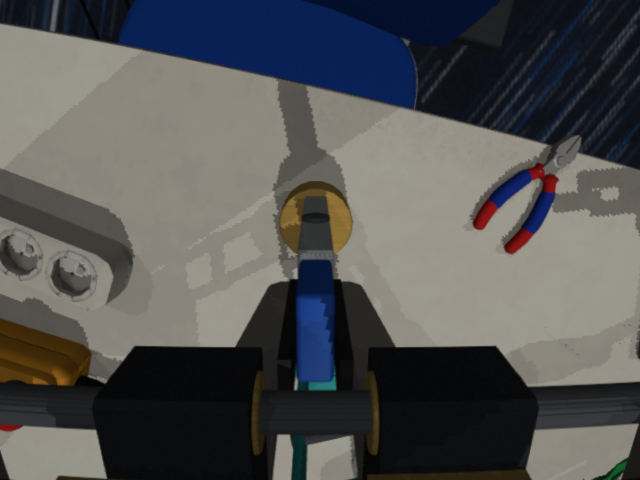

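Run:
```python
from h import *
T=viewer.camera_params("top");S=viewer.camera_params("side")
print("turq cyl top z.042",plane(T,250+641/4,220+95/4,.042),"grip",plane(T,250+697/4,220+63/4,.2),plane(S,270+450/4,250+60/4,.2))
R=np.array(sensors.state()["tcp_rot"])
print(R)
for X in([.470,-.18],[.475,-.08],[.5525,.0044]):
    d=np.array([X[0]-.487,X[1]+.180,0]);print(X,R.T@d)
```

```text
turq cyl top z.042 [ 0.60212013 -0.14425479  0.042     ] grip [ 0.60291462 -0.14850016  0.2       ] [ 0.60335037 -0.14975138  0.2       ]
[[-9.76255941e-01 -2.16620140e-01 -2.27638467e-04]
 [-2.16620191e-01  9.76255929e-01  2.30753476e-04]
 [ 1.72247553e-04  2.74585540e-04 -9.99999947e-01]]
[0.47, -0.18] [1.65963510e-02 3.68254237e-03 3.86985394e-06]
[0.475, -0.08] [-9.94694779e-03  1.00225035e-01  2.58070092e-05]
[0.5525, 0.0044] [-1.03889527e-01  1.65832974e-01  2.76406214e-05]
```

```bash
python3 -m crank '[0,0,-0.005,0, 0,0,-0.02,0, 0,0,-0.04,0, 0,0,-0.06,0, 0,0,-0.075,0, 0,0,-0.08,0, 0,0,-0.08,0, 0,0.015,-0.08,0, -0.003,0.04,-0.08,-1, -0.006,0.07,-0.08,-2, -0.01,0.1,-0.08,-3, -0.03,0.12,-0.08,-4, -0.055,0.135,-0.08,-5, -0.08,0.15,-0.08,-5.8, -0.095,0.16,-0.08,-5.8, -0.104,0.166,-0.08,-5.8, -0.104,0.166,-0.08,-5.8, -0.104,0.166,-0.08,-5.8, -0.104,0.166,-0.08,-5.8, -0.104,0.166,-0.08,-5.8]'
python3 - <<'E'
from h import *
np.set_printoptions(precision=4,suppress=True)
s=sensors.state();print(s["time_s"],s["tool_pos"],s["tcp_rot"],s["force"],s["opening"])
p=viewer.camera_params("wrist");np.save("w3p.npy",p,allow_pickle=True)
for n in("wrist","side","top"): cv2.imwrite(f"pics/{n}3.png",viewer.read_camera(n))
s=cv2.imread("pics/side3.png");crop(s,240,180,160,150,5,"s5")
t=cv2.imread("pics/top3.png");crop(t,270,210,160,120,5,"t5")
E
```

```text
time_s: 7.05
tool_pos: [0.5524, 0.0044, 0.2647]
tcp_rot: [[-0.95, -0.314, 0.0], [-0.314, 0.95, -0.0], [-0.0, -0.0, -1.0]]
force: [0.7, 0.3, -4.3]
opening: 0.148
7.05 [0.5524 0.0044 0.2647] [[-0.9495 -0.3137  0.0001]
 [-0.3137  0.9495 -0.0001]
 [-0.0001 -0.0001 -1.    ]] [ 0.69    0.2587 -4.252 ] 0.14800927383796475
```

View pics/wrist3.png

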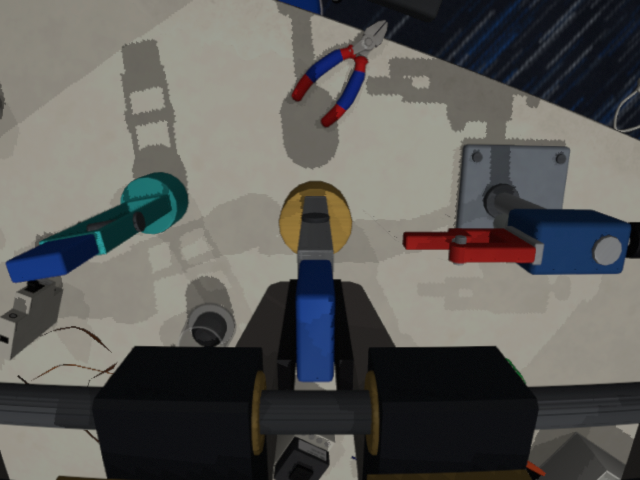

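View pics/s5.png

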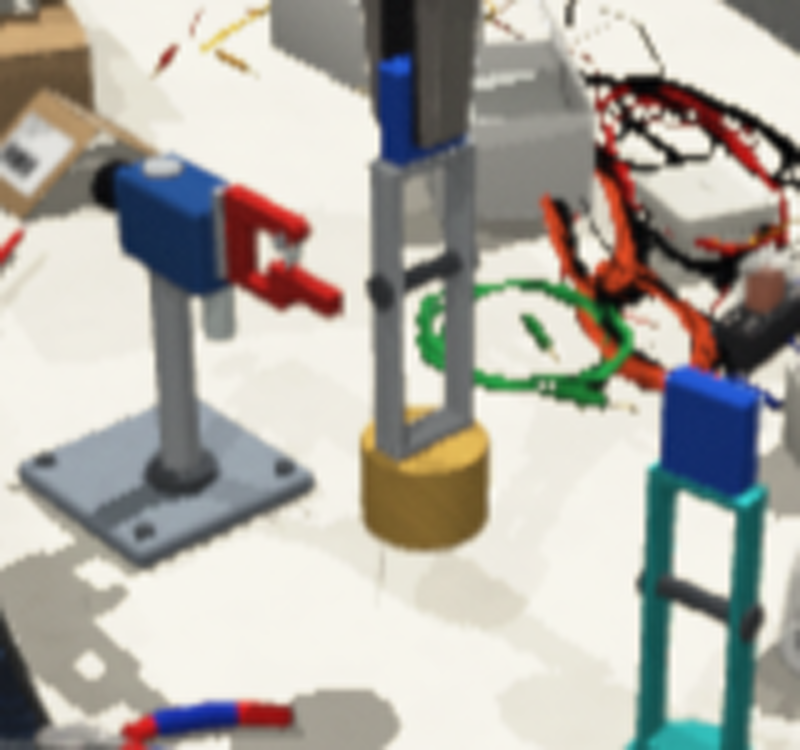

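View pics/t5.png

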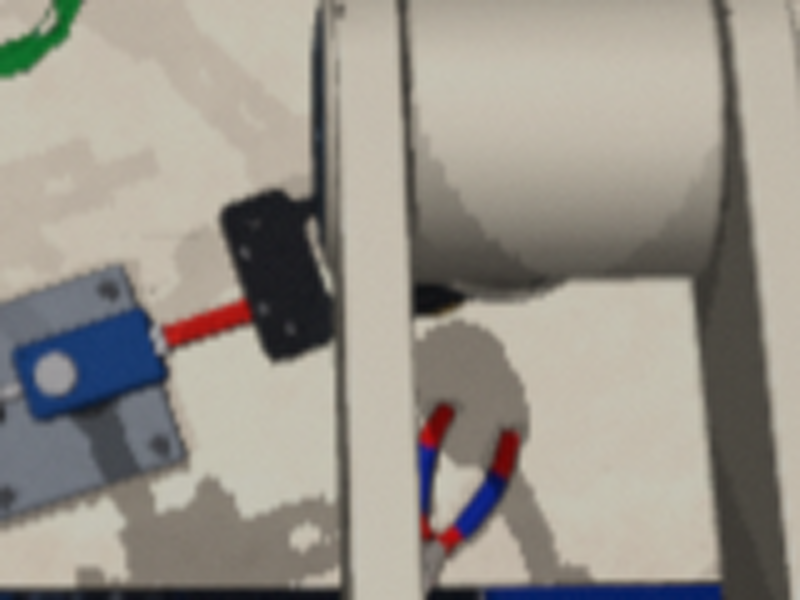

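Run:
```python
from h import *
im=cv2.imread("pics/wrist3.png");crop(im,395,210,160,75,5,"w3c");crop(im,270,170,100,120,5,"w3d")
```

```text
(no output)
```

View pics/w3c.png

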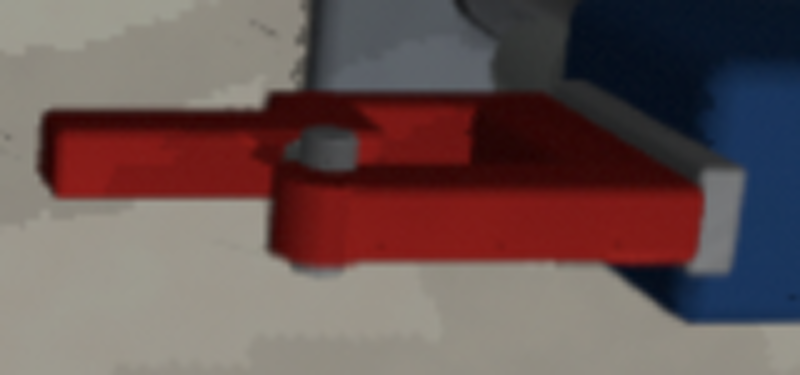

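View pics/w3d.png

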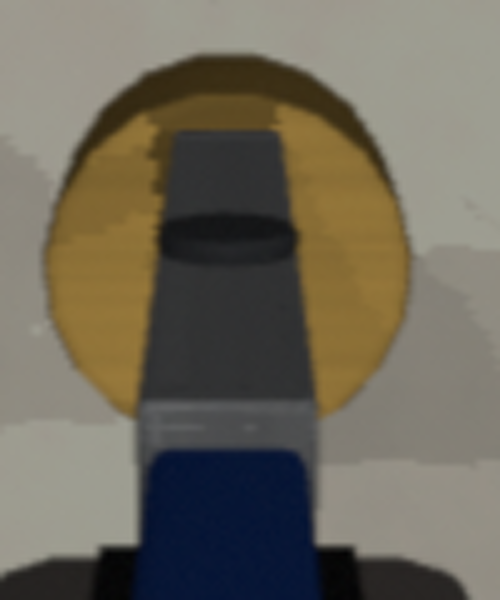

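Run:
```python
from h import *
np.set_printoptions(precision=4,suppress=True)
W=np.load("w3p.npy",allow_pickle=True).item()
T=viewer.camera_params("top");S=viewer.camera_params("side")
tipS=(S,280+375/14,210+405/14);tipT=(T,290+519/12,255+155/12);tipW=(W,406,242.6)
print(tri(tipW,tipS),tri(tipW,tipT),tri(tipW,tipS,tipT))
for h in(.16,.1655,.17):
    tip=plane(W,406,242.6,h);e2=plane(W,449,242.6,h);nose=plane(W,449.5,255.2,h+.026);back=plane(W,534,255,h+.026)
    print(h,tip,nose,back,np.linalg.norm(tip-nose),np.linalg.norm(back-nose))
    for d in(back-nose,e2-tip,back-tip):print(np.degrees(np.arctan2(d[1],d[0])))
# pin: ends of the pin visible in wrist: near (-x) end of pin centre crop(228,238)->
# pin -x end in weight frame: (-0.025?,0,.12)
s=sensors.state()
R=s["tcp_rot"];tool=s["tool_pos"]
for z in(.2,):
    print("pin -x end",plane(W,270+228/5,170+232/5,z)-tool, "yoke top bar front", plane(W,270+229/5,170+402/5,.256)-tool)
print(R)
# side view pin ends
d=lambda x,y:(240+x/5,180+y/5)
for q in((382,290),(455,262)):print("pin end side z=.2",plane(S,*d(*q),.2)-tool)
a,b=[tri((S,*d(382,290)),(W,270+228/5,170+232/5))]*2;print(a)
```

```text
(array([0.5362, 0.0636, 0.1633]), [0.4, 0.4]) (array([0.5332, 0.0598, 0.1761]), [0.0, 0.0]) (array([0.5348, 0.0609, 0.1658]), [2.0, 1.1, 1.6])
0.16 [0.5365 0.0647 0.16  ] [0.5301 0.0854 0.186 ] [0.5132 0.1367 0.186 ] 0.033863802493643326 0.05396720698116596
108.2486441088598
108.26068159047664
107.90101765492403
0.1655 [0.5353 0.063  0.1655] [0.529  0.0831 0.1915] [0.5125 0.1333 0.1915] 0.033477538023164485 0.052778745832562785
108.24864410885978
108.26068159047657
108.03026424034019
0.17 [0.5344 0.0617 0.17  ] [0.5281 0.0813 0.196 ] [0.5119 0.1305 0.196 ] 0.03316707222632555 0.051806368529160256
108.24864410885989
108.26068159047666
108.14077604692146
pin -x end [-0.0226 -0.0059 -0.0646] yoke top bar front [-0.0203 -0.0052 -0.0086]
[[-0.9494 -0.3139  0.0001]
 [-0.3139  0.9494 -0.    ]
 [-0.     -0.     -1.    ]]
pin end side z=.2 [-0.0204 -0.009  -0.0646]
pin end side z=.2 [ 0.0165  0.0015 -0.0646]
(array([ 0.5317, -0.0016,  0.1983]), [1.5, 1.5])
```

Wrist, side and top agree to about 3 mm: tongue tip about (0.535, 0.0625), h about 0.165. The pin is near balance y = -112 mm, about 3 mm to the -x side. I'll move in over the tongue with the pin at 200 mm.

```bash
python3 -m crank '[-0.001,0.01,0,0, -0.003,0.025,0,0, -0.003,0.04,0,0, -0.003,0.055,0,0, -0.003,0.065,0,0, -0.003,0.07,0,0, -0.003,0.07,0,0, -0.003,0.07,0,0]'
python3 -m crank '[0,0,0.004,0, 0,0,0.01,0, 0,0,0.016,0, 0,0,0.02,0, 0,0,0.02,0, 0,0,0.02,0, 0,0,0.02,0]'
python3 - <<'E'
from h import *
np.set_printoptions(precision=4,suppress=True)
s=sensors.state();print(s["time_s"],s["tool_pos"],s["force"],s["wrist_torque"],s["opening"])
np.save("w4p.npy",viewer.camera_params("wrist"),allow_pickle=True)
im=viewer.read_camera("wrist");cv2.imwrite("pics/w4.png",im);crop(im,250,160,200,130,4,"w4c")
im=viewer.read_camera("side");cv2.imwrite("pics/s4f.png",im);crop(im,270,185,80,80,7,"s6")
E
```

```text
time_s: 8.2
tool_pos: [0.5336, 0.0718, 0.2646]
tcp_rot: [[-0.949, -0.314, 0.0], [-0.314, 0.949, -0.0], [-0.0, -0.0, -1.0]]
force: [0.3, -0.9, -5.2]
opening: 0.149
time_s: 9.07
tool_pos: [0.5336, 0.0721, 0.2448]
tcp_rot: [[-0.949, -0.314, 0.0], [-0.314, 0.949, 0.0], [-0.0, -0.0, -1.0]]
force: [1.1, 0.9, -4.4]
opening: 0.15
9.075 [0.5336 0.0721 0.2448] [ 1.1287  0.885  -4.3899] [ 0.0722  0.0201 -0.0129] 0.15036273207351822
```

View pics/w4c.png

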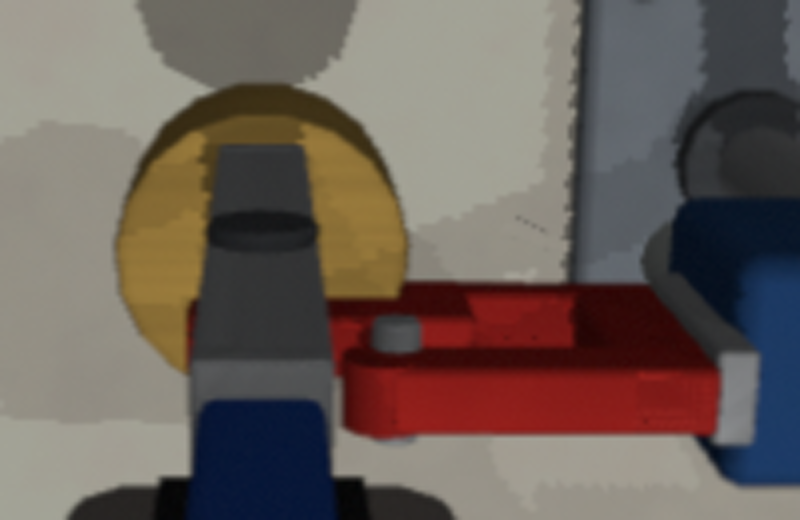

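View pics/s6.png

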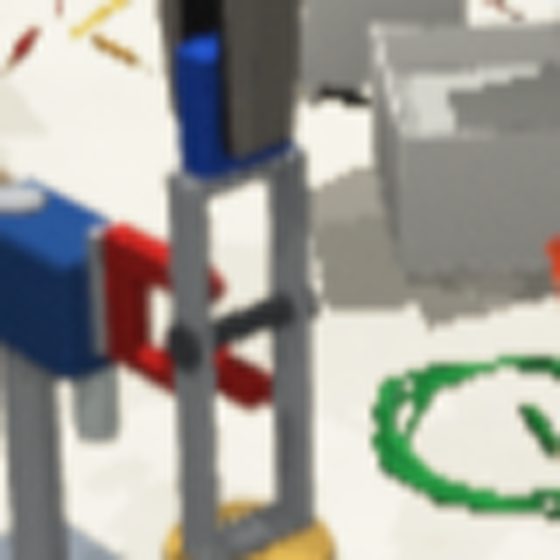

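Run:
```python
from h import *
np.set_printoptions(precision=4,suppress=True)
W=np.load("w4p.npy",allow_pickle=True).item()
uy=np.array([-.314,.9494,0]);ux=np.array([.9494,.314,0])
tip=plane(W,250+190/4,160+340/4,.1655);pin=plane(W,250+263/4,160+230/4,.179)
nose=plane(W,250+343/4,160+395/4,.1915);back=plane(W,250+718/4,160+398/4,.1915)
o=back
for n,v in dict(tip=tip,pin=pin,nose=nose,back=back).items():print(n,v,v@uy*1000,v@ux*1000)
```

```text
tip [0.5346 0.0627 0.1655] -108.31263622033097 527.2258827915144
pin [0.5119 0.0668 0.179 ] -97.30685186348745 507.0101210671134
nose [0.5278 0.0836 0.1915] -86.34371481941923 527.3158746375228
back [0.5119 0.133  0.1915] -34.4936356143045 527.801263504231
```

```bash
python3 -m crank '[0,0,0.003,0, 0,0,0.006,0, 0,0,0.006,0, 0,0,0.006,0, 0,0,0.006,0]' | sed -n '2p;4p'
for i in 1 2; do :; done
python3 -m crank '[0,0,0.001,0, 0,0,0.001,0, 0,0,0.001,0]' | sed -n '2p;4p'
python3 -m crank '[0,0,0.001,0, 0,0,0.001,0, 0,0,0.001,0]' | sed -n '2p;4p'
```

```text
tool_pos: [0.5335, 0.0722, 0.2387]
force: [0.5, -0.3, -4.9]
tool_pos: [0.5334, 0.0721, 0.2376]
force: [-0.6, -0.2, -4.4]
tool_pos: [0.5335, 0.0721, 0.2366]
force: [1.2, -0.1, -3.8]
```

```bash
python3 -m crank '[0,0,0.001,0, 0,0,0.001,0, 0,0,0.001,0]' | sed -n '2p;4p'
python3 -m crank '[0,0,0.001,0, 0,0,0.001,0, 0,0,0.001,0]' | sed -n '2p;4p'
python3 -m crank '[0,0,0,0, 0,0,0,0]' | sed -n '2p;4p'
```

```text
tool_pos: [0.5336, 0.0722, 0.2358]
force: [0.7, -0.3, -0.5]
tool_pos: [0.5336, 0.0722, 0.2348]
force: [-0.5, 0.5, 1.4]
tool_pos: [0.5336, 0.0722, 0.2347]
force: [0.5, -0.3, 2.1]
```

Touched the tongue at TCP z about 0.2363 (h about 0.1665). I'll raise 3 mm into the slot and slide in.

```bash
python3 -m crank '[0,0,-0.0015,0, 0,0,-0.003,0, 0,0,-0.003,0, 0,0,-0.003,0]' | sed -n '1,2p;4p'
python3 -m crank '[0,0.003,0,0, 0,0.006,0,0, 0,0.009,0,0, 0,0.012,0,0, 0,0.012,0,0, 0,0.012,0,0]' | sed -n '1,2p;4p'
python3 - <<'E'
from h import *
np.save("w5p.npy",viewer.camera_params("wrist"),allow_pickle=True)
im=viewer.read_camera("wrist");cv2.imwrite("pics/w5.png",im);crop(im,250,160,200,130,4,"w5c")
im=viewer.read_camera("side");cv2.imwrite("pics/s5f.png",im);crop(im,270,185,80,80,7,"s7")
E
```

```text
time_s: 12.05
tool_pos: [0.5331, 0.0721, 0.2372]
force: [-0.6, 0.0, -4.1]
time_s: 12.8
tool_pos: [0.5297, 0.0836, 0.2376]
force: [0.2, -0.5, -4.0]
```

View pics/w5c.png

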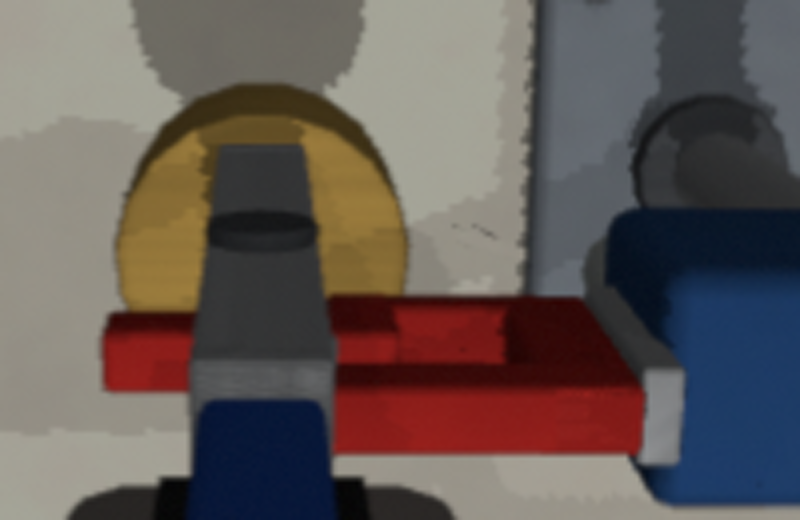

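View pics/s7.png

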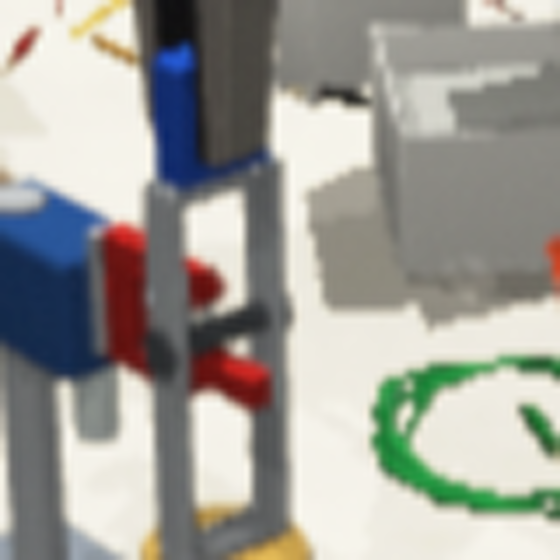

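The pin now sits between jaw and tongue at about y = -29, with no contact force. I'll slide on through the gate.

```bash
python3 -m crank '[0,0.002,0,0, 0,0.004,0,0, 0,0.006,0,0, 0,0.008,0,0, 0,0.01,0,0, 0,0.012,0,0, 0,0.014,0,0, 0,0.014,0,0]' | sed -n '1,2p;4p'
python3 -m crank '[0,0.002,0,0, 0,0.004,0,0, 0,0.006,0,0, 0,0.006,0,0]' | sed -n '1,2p;4p'
python3 -m crank '[0,0.002,0,0, 0,0.004,0,0, 0,0.006,0,0, 0,0.006,0,0]' | sed -n '1,2p;4p'
python3 -m crank '[0,0.0015,0,0, 0,0.003,0,0, 0,0.003,0,0, 0,0.003,0,0]' | sed -n '1,2p;4p'
python3 - <<'E'
from h import *
np.save("w6p.npy",viewer.camera_params("wrist"),allow_pickle=True)
im=viewer.read_camera("wrist");cv2.imwrite("pics/w6.png",im);crop(im,230,160,200,130,4,"w6c")
im=viewer.read_camera("side");cv2.imwrite("pics/s6f.png",im);crop(im,265,185,80,80,7,"s8")
E
```

```text
time_s: 13.9
tool_pos: [0.5251, 0.097, 0.2374]
force: [-0.0, -1.9, -7.4]
time_s: 14.4
tool_pos: [0.5235, 0.1031, 0.238]
force: [0.1, -1.0, -3.3]
time_s: 14.9
tool_pos: [0.5215, 0.1083, 0.2376]
force: [0.4, -0.7, -3.5]
time_s: 15.4
tool_pos: [0.5206, 0.111, 0.2376]
force: [-0.3, -0.1, -3.9]
```

View pics/w6c.png

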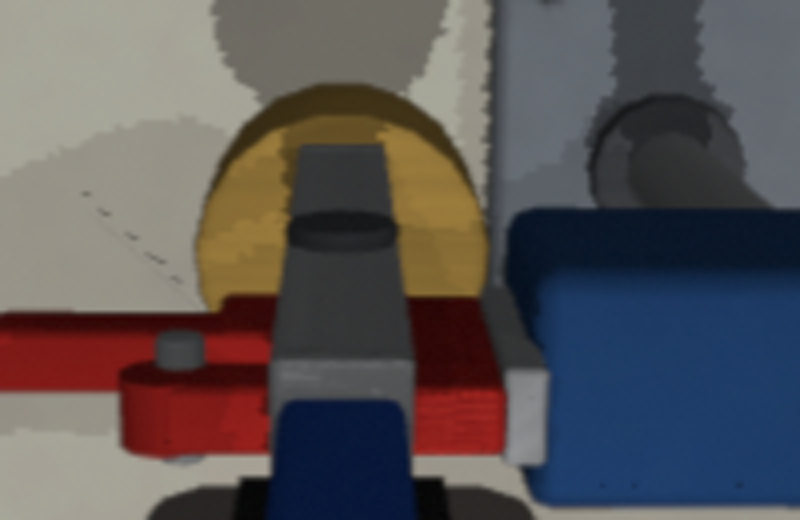

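View pics/s8.png

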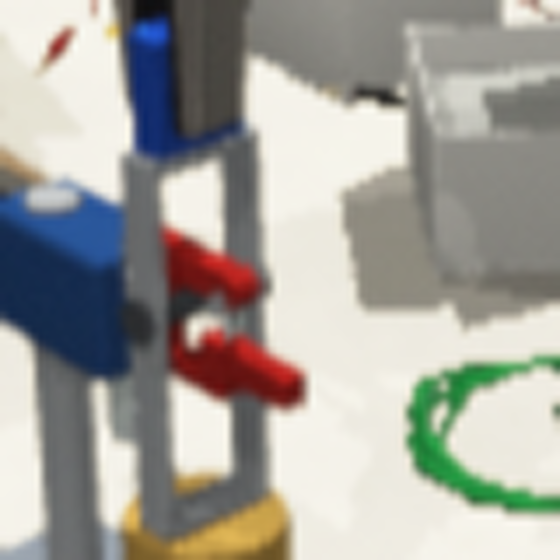

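Run:
```python
from h import *
np.set_printoptions(precision=4,suppress=True)
W=np.load("w6p.npy",allow_pickle=True).item()
uy=np.array([-.314,.9494,0]);ux=np.array([.9494,.314,0])
o=lambda x,y,z:plane(W,230+x/4,160+y/4,z)
pin=o(343,230,.173)
nose=o(120,405,.1925);back=o(506,408,.1925)
for n,v in dict(pin=pin,nose=nose,back=back).items():print(n,v@uy*1000,v@ux*1000)
```

```text
pin -56.30246974635004 506.53626359174075
nose -85.87167547659217 525.8110608764929
back -34.735660077540615 526.1995965956116
```

```bash
python3 -m crank '[0,0,0.002,0, 0,0,0.004,0, 0,0,0.006,0, 0,0,0.008,0, 0,0,0.008,0]' | sed -n '2p;4p'
python3 -m crank '[0,0,0.002,0, 0,0,0.004,0, 0,0,0.006,0, 0,0,0.006,0, 0,0,0.006,0]' | sed -n '2p;4p'
```

```text
tool_pos: [0.5204, 0.111, 0.2294]
force: [-0.1, 0.3, -4.6]
tool_pos: [0.5206, 0.1111, 0.2236]
force: [-0.4, -0.5, -3.8]
```

```bash
python3 -m crank '[0,0,0.0008,0, 0,0,0.0008,0, 0,0,0.0008,0]' | sed -n '2p;4p'
python3 -m crank '[0,0,0.0008,0, 0,0,0.0008,0, 0,0,0.0008,0]' | sed -n '2p;4p'
```

```text
tool_pos: [0.5206, 0.1111, 0.2228]
force: [0.0, -0.2, -5.2]
tool_pos: [0.5207, 0.1111, 0.2222]
force: [-0.4, 0.2, -1.9]
```

```bash
python3 -m crank '[0,0,0.0006,0, 0,0,0.0006,0, 0,0,0.0006,0]' | sed -n '2p;4p'
python3 -m crank '[0,0,0.0005,0, 0,0,0.0005,0, 0,0,0.0005,0]' | sed -n '1,2p;4p'
python3 - <<'E'
from h import *
im=viewer.read_camera("side");cv2.imwrite("pics/s9f.png",im);crop(im,255,185,90,80,7,"s9")
E
```

```text
tool_pos: [0.5207, 0.1111, 0.2215]
force: [-0.8, -0.3, -0.2]
time_s: 18.25
tool_pos: [0.5207, 0.1111, 0.221]
force: [0.2, -1.0, 0.7]
```

View pics/s9.png

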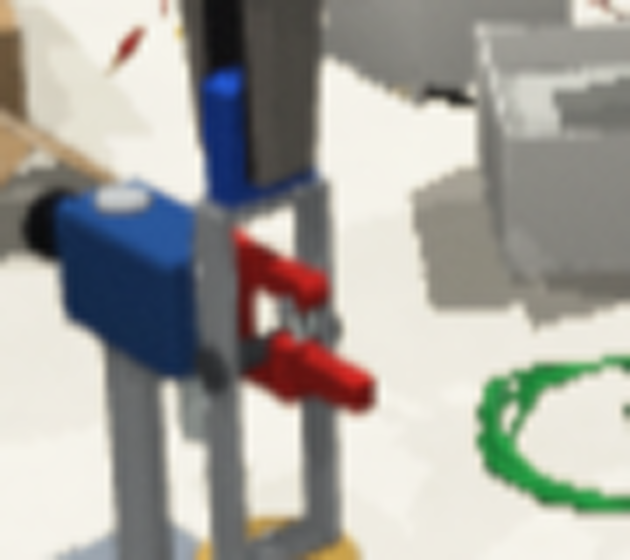

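The pin is seated, the gate is shut and the balance carries the load. Releasing, then retreating straight up.

```bash
python3 -m crank '[0,0,0,0, 0,0,0,0, 0,0,0,0, 0,0,0,0, 0,0,0,0, 0,0,0,0]' 0.018 3
python3 -m crank '[0,0,0,0, 0,0,0,0, 0,0,0,0, 0,0,0,0, 0,0,0,0, 0,0,0,0]' 0.045
python3 - <<'E'
from h import *
im=viewer.read_camera("wrist");cv2.imwrite("pics/w10.png",im)
im=viewer.read_camera("side");crop(im,255,165,110,110,5,"s10")
E
```

```text
time_s: 19.05
tool_pos: [0.5206, 0.1111, 0.2209]
tcp_rot: [[-0.949, -0.314, 0.0], [-0.314, 0.949, -0.0], [-0.0, -0.0, -1.0]]
force: [-0.0, 0.5, -0.2]
opening: 0.194
time_s: 19.8
tool_pos: [0.5206, 0.111, 0.2209]
tcp_rot: [[-0.949, -0.314, -0.0], [-0.314, 0.949, -0.0], [0.0, -0.0, -1.0]]
force: [-0.3, -0.5, -0.4]
opening: 0.488
```

View pics/w10.png

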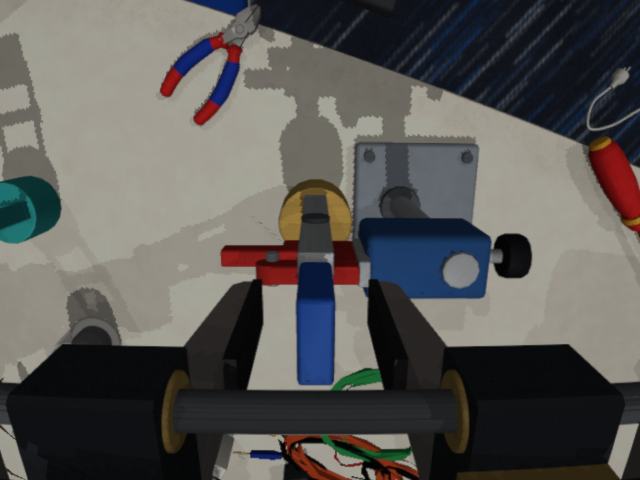

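View pics/s10.png

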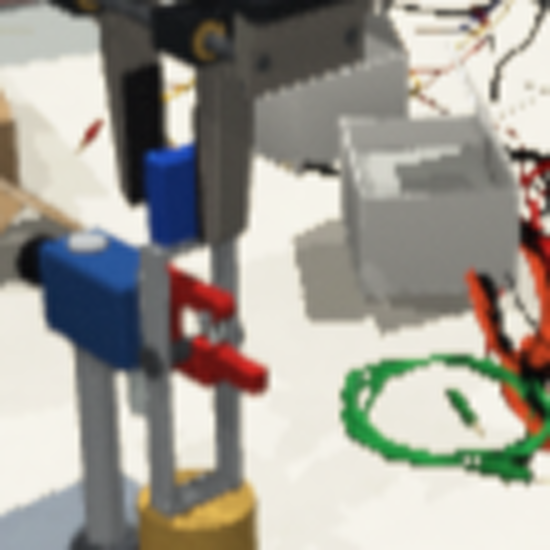

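The fingers are open and clear on both sides of the grip, and the weight hangs upright with the gate shut. I'll move up.

```bash
python3 -m crank '[0,0,-0.01,0, 0,0,-0.03,0, 0,0,-0.055,0, 0,0,-0.08,0, 0,0,-0.1,0, 0,0,-0.11,0, 0,0,-0.11,0, 0,0,-0.11,0, 0,0,-0.11,0, 0,0,-0.11,0, 0,0,-0.11,0, 0,0,-0.11,0, 0,0,-0.11,0, 0,0,-0.11,0, 0,0,-0.11,0, 0,0,-0.11,0]'
python3 - <<'E'
from h import *
a=viewer.read_camera("side");crop(a,225,195,130,120,5,"s11")
for _ in range(10): b=viewer.read_camera("side")
print(np.abs(a[190:320,240:345].astype(int)-b[190:320,240:345]).max())
o=cv2.imread("pics/side0.png");
d=np.abs(o.astype(int)-b).max(2); d[:,:]; print("cutter diff",(d[315:340,245:300]>60).sum(),"driver",(d[225:262,215:246]>60).sum(),"cap",(d[285:320,392:425]>60).sum(),"breaker",(d[315:365,450:490]>60).sum())
E
```

```text
time_s: 21.9
tool_pos: [0.5206, 0.111, 0.3309]
tcp_rot: [[-0.949, -0.314, 0.0], [-0.314, 0.949, -0.0], [-0.0, -0.0, -1.0]]
force: [-0.6, -0.2, 0.4]
opening: 0.489
4
cutter diff 8 driver 0 cap 0 breaker 0
```

View pics/s11.png

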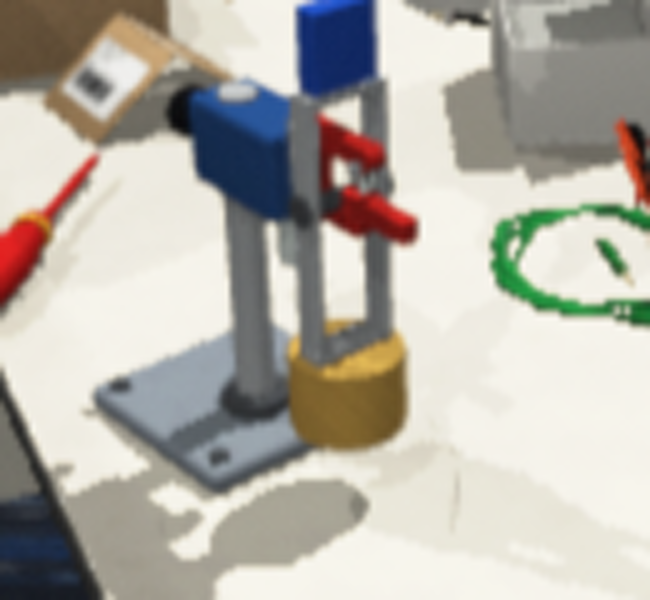

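The weight hangs upright and still, the gate is shut and the arm is clear. Handing in.

```bash
python3 -c "
from station import hand_in
print(hand_in())"
```

```text
the job is handed in; nothing more can be done
None
```

The brass test weight is hanging in the red hook with its pin in the throat and the gate shut. I handed the job in at about 22.5 s of the 51 s; `hand_in()` gives no verdict.

**What I did:** I gripped the weight by its blue grip and lifted it. I felt for the tongue with the pin and found h at about 0.166 m. Then I slid the pin through the gate, lowered it into the throat, let go and moved straight up.

**Load on the balance:** the highest I could estimate was about 6.5 N, when the pin first touched the tongue. The push through the gate was about 2 N sideways. One reading during that push also showed about 3 N of downward force on the tool beyond the weight's own.

**Last checks:**
- The weight hangs upright and free below the hook. Two side pictures 0.5 s apart showed no motion.
- The gate looks shut in the side picture, though I had no reading of its angle. The wrist camera put the pin at y of about -0.4 mm just before lowering.
- The wrist force went to about zero before I let go, so the balance was carrying the weight. The open gripper is 110 mm above where it let go.
- The screwdriver, sensor cap and breaker look unchanged in the side view. Around the side cutter only 8 pixels changed; I took that to be shadow and did not look into it.

**Disagreement:** the wrist camera differed from the side and top cameras by about 3–4 mm in y. I allowed for this by measuring the hook relative to the held pin.

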